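# Blow out a clock movement and hold a guide rod through its two bushes

## Task

Give the clock movement a puff of air: squeeze the trigger of the upside-down air duster fully in against its grip for a moment and let it spring back. Then take the guide rod, the one with the wide disc under its handle, out of the rack and thread it from above through the movement's upper bush and on through the lower one. Finish while still holding the rod there in the gripper: steady, its tip well out below the lower bush yet not touching the bench and its disc clear above the upper bush; leave the other tools and the things on the bench where they are.

Things in the scene. Friction and masses are not known exactly. Their poses are not given: they have to be found in the camera images.
- movement: Clock movement lying flat, fixed: two brass plates 110 (x) by 120 (y) by 5 mm, undersides 40 and 90 mm above the bench, on four corner pillars (nuts reach 100 mm), gears between them. Origin at the bench under the plates' centre; z up, y roughly towards the air duster. Its only two large steel bushes sit exactly one above the other at x -20, y -20 mm; below the lower one is free air to the bench.
- upper_bush (a point): Centre of the mouth (top rim) of the upper steel bush, 104 mm above the bench. The bush is 18 mm tall (86 to 104 mm) with a 12 mm bore, its mouth flared to 20 mm across over the top 6 mm; about 32 mm outside diameter at the rim.
- lower_bush (a point): Centre of the mouth (top rim) of the lower steel bush, 50 mm above the bench, directly below the upper one. 14 mm tall (underside 36 mm above the bench), 12 mm bore, mouth flared to 20 mm over its top 6 mm.
- rod: Guide rod, loose, about 0.09 kg: steel shaft 9 mm thick, 100 mm long, rounded tip; then a steel disc 24 mm across, 4 mm thick; then a round dark wood handle 16 mm thick, 42 mm long; 146 mm overall. Starts upright in any of the rack's three holes, tip 12 mm above the bench, handle top 158 mm; the only one of the three with a wide disc under its handle. Origin at the tip, z towards the handle.
- rod_tip (a point): The rod's tip (end of the shaft, same as its origin).
- rod_collar (a point): Underside of the rod's collar disc, on its axis, 100 mm from the tip.
- rod_grip (a point): Middle of the rod's handle, to be gripped, on its axis, 126 mm from the tip (138 mm above the bench in the rack); the handle runs 22 mm below it (to the top of the disc) and 20 mm above it.
- rack: Wooden rack, fixed: block 60 (x) by 190 (y) by 52 mm tall. Origin under its centre at the bench. Three 12 mm holes, 40 mm deep, in a row at y = -65, 0 and 65 mm, each holding one upright hand tool; which is in which hole varies. The tools stand loosely (lean up to about 5 degrees).
- duster: Small cordless air duster gun, fixed: clamped upside down by its barrel on a stand, pistol grip straight up, nozzle along -y at the movement. Origin on the bench under the stand's centre. Barrel 42 mm thick, its top 86 mm above the bench. The grip is a fixed box, x -12 to 12 mm, y 0 to 26 mm, reaching 175 mm above the bench. The trigger lever stands upright in front of it on the -y side.
- trigger_pad (a point): Middle of the front (-y) face of the trigger lever, where a finger presses it towards the grip: at rest at x 0, y -26 mm, 150 mm above the bench in the duster's frame (52 mm from here to the back face of the grip). It moves with the lever.
- trigger (a joint): Trigger lever angle, rad: 0 at rest, 0.2 squeezed fully to its stop (beyond 0.15 counts as squeezed). Lever 16 mm wide, 8 mm thick, upright from its hinge 88 mm above the bench to its free end at 165 mm; it swings towards the grip (+y of the duster), about 12 mm at the pad (then 40 mm from pad to back of grip). A spring returns it: 5 N at the pad at rest, 10 N fully squeezed.
- ball_tool: Bystander in the rack: hand tool with a slim neck and a ball-shaped dark wood handle (24 mm ball, top 142 mm above the bench). Origin at its tip.
- square_tool: Bystander in the rack: hand tool with a square dark wood handle 18 by 18 by 40 mm (top 142 mm above the bench), no disc. Origin at its tip.
- loupe: Bystander: black eyepiece cup 38 mm across, 42 mm tall, standing between the movement and the robot. Origin under its centre.
- gear: Bystander: loose brass gear wheel 50 mm across lying on the bench in front of the movement, with a short upright arbor (16 mm tall). Origin under its centre.
- watch: Bystander: steel pocket watch 46 mm across, 13 mm thick, lying on the robot's side of the rack. Origin under its centre.
- jar: Bystander: amber glass jar 36 mm across, 50 mm tall, on the far side of the rack. Origin under its centre.
- screwdriver: Bystander: screwdriver 160 mm long lying beyond the duster (on its +y side), handle to its -x. Origin under its middle.

How it is judged:
On the way, in this order (a step that is already met when the one before it is completed fails the run):
1. the duster's trigger is squeezed in (beyond 0.15 rad) (value of joint trigger above 0.15 rad), for 0.2 s.
2. the trigger has been let go and is back at rest (value of joint trigger below 0.03 rad), for 0.1 s.
3. the rod's tip has passed down through the upper bush (z of rod_tip in the frame of movement below 0.085 m and horizontal distance between rod_tip and upper_bush below 0.009 m).
4. the rod's tip has come out below the lower bush (z of rod_tip in the frame of movement below 0.034 m and horizontal distance between rod_tip and lower_bush below 0.006 m).
At the end, for the whole second after the job is handed in: The gripper holds the rod (over 2 N), still, upright within 0.09 rad: tip 5 to 34 mm above the bench (out below the lower bush, clear of the bench) and within 6 mm of the bush axis, disc 1 mm or more above the upper bush and within 8 mm of its axis; trigger back at rest (under 0.03 rad) (all of step 4 and z of rod_tip in the frame of movement above 0.005 m and z of rod_collar in the frame of movement above 0.105 m and horizontal distance between rod_collar and upper_bush below 0.008 m and angle between rod's own z axis and vertical below 0.09 rad and contact force between the fingers and rod above 2 N and linear speed of rod below 0.02 m/s and value of joint trigger below 0.03 rad); the arm keeps its last pose, push and grip.
It fails at once if another tool of the rack is moved by more than 30 mm (distance of any of ball_tool, square_tool from where it was at the start of the episode above 0.03 m).
It fails at once if the eyepiece, gear wheel, pocket watch, jar or screwdriver is moved by more than 30 mm (distance of any of loupe, gear, watch, jar, screwdriver from where it was at the start of the episode above 0.03 m).
It also fails if it takes over 54 s, if anything falls off the work surface, if the arm or the gripper's body presses on something with over 40 N, if the wrist force passes 120 N, or if a joint passes its speed limit or range.

## Robot

A 6-joint arm with a two-finger parallel gripper is mounted at the origin on the work surface. World frame = base frame: x ahead of the robot, y to its left, z up, the work surface at z = 0. Lengths are in m, angles in rad, forces in N, time in s.
With the tool pointing down it reaches from about 0.25 to 0.725 m from the base axis. Payload 9.7 kg.
Tool frame: the origin (TCP) lies at the very end of the fingers, on their centre line; the grasp point (between the pads) lies 19 mm behind it; z points along the fingers, y is the direction in which the jaws open and shut (so a half turn about z gives the same grasp; the last joint's range is limited). The gripper opens to 85 mm and grips with 20 to 120 N. Pads are 22 mm wide; open, the fingers measure 114 mm over their backs; the gripper's body (76 mm by 85 mm) begins 54 mm behind the grasp point. The pads swing forward as they close: fully open they stand 13 mm farther back than shut.
Start: joints at [1.248, 0.087, 0.176, 1.66, 0, 1.571], TCP at [0.174, 0.522, 0.231] pointing down, gripper open.
Joint ranges: [-3.13, 3.13], [-0.85, 1.81], [-1.15, 1.24], [-2.2, 2.28], [-1.44, 1.52], [-3.14, 3.14]. Speed limits (rad/s): [2.22, 2.22, 2.57, 3.14, 3.14, 3.14].

## Interface

Orientations are given as a rotation vector (axis times angle).
In Python, from workcell import readout, imaging, bot gives the robot as it stands.
- The arm moves only by the shell command python3 -m pendant 'ROWS'. ROWS is JSON, a list of rows, each a list of 3 entries, a list of its own where there are three numbers: the closure, from -1 (fully open) to 1 (shut), then the shift along the world's x, y, z in mm, then the turn, a rotation vector about the world's x, y, z in degrees. In form: [[fingers, [dx, dy, dz], [ax, ay, az]], ...]. A call has 1 to 5 rows; each row shifts and turns the commanded pose from where the row before left it; what a row does not reach is not made up. A row lasts 1/12 s, in which the tool goes at most 41.7 mm and 7.16 degrees, less where a joint would pass 70% of its speed; a pose out of reach is approached as far as the arm can. A call is refused whole if a number of a shift passes 41.7 or a number of a turn 7.16, either way. A call with a gripper value outside its range is refused whole. The fingers move at their own pace and stop on an object; the grip force is fixed at half the most. Time passes only in rows, so rows that do not move let the fingers close. It gives the time, the measured TCP pose, the force and the opening at its end, in the units of the state.
- readout.get_obs(): the state, without advancing time (a new reading comes with each control period).
- imaging.grab_frame(name): name is "side" or "top"; returns a dict with "pixels" (420x560x3 uint8, red, green, blue), "camera_matrix" (3x3 intrinsics, pixels), "position" and "attitude" of the camera in the world. Camera axes: x right, y down, z forward; pixel columns grow to the right and rows downward; lengths in m; the calibration is good to about 2 mm. A picture is of the moment at which its call begins. There is no depth.
- bot.close_job(): hands the job in, once; it reports no verdict.
The state is a dict: "clock": time; "joint_pos": joint angles; "qvel": joint speeds; "tau": joint torques, N m; "tcp_pos": TCP position; "orientation": TCP orientation; "force": force on the tool from outside, world axes, zero at the start; "torque": the same for the moment, N m; "width": opening from 0.0 (shut) to 1.0 (fully open).
Only numpy, scipy, OpenCV 4.12 (cv2) and the standard library are available. Lean on these libraries where they do the work, as an engineer would, in place of code of your own. Each camera call takes 0.05 s, during which the arm holds its last target. There are 200 camera calls.

## Working session

There is one attempt and no reset: what is moved stays moved. The work goes in short steps, Python scripts to look and compute and a shell command to move; the robot and the scene stay as the last step left them, time stands still between calls to the robot, and variables do not carry over. Pictures are saved under pics/ and viewed, about 8 in all and at most 12, crops included, and the job is handed in when it is done.

```bash
mkdir -p pics
cat > h.py <<'E'
import numpy as np, cv2
from scipy.spatial.transform import Rotation as R
from workcell import readout, imaging, bot
def grab(name,fn=None):
    f=imaging.grab_frame(name)
    if fn: cv2.imwrite('pics/'+fn,f['pixels'][:,:,::-1])
    return f
def att(f):
    a=np.array(f['attitude'],float)
    return a if a.shape==(3,3) else (R.from_rotvec(a).as_matrix() if a.size==3 else R.from_quat(a).as_matrix())
def ray(f,u,v):
    d=att(f)@np.linalg.inv(f['camera_matrix'])@np.array([u,v,1.]); return np.array(f['position']),d
def at_z(f,u,v,z):
    p,d=ray(f,u,v); return p+d*(z-p[2])/d[2]
def proj(f,P):
    q=np.array(f['camera_matrix'])@att(f).T@(np.array(P)-f['position']); return q[:2]/q[2]
E
python3 - <<'E'
from h import *
for n in('top','side'):
    f=grab(n,n+'0.png'); print(n,f['camera_matrix'],f['position'],f['attitude'])
    p,d=ray(f,280,210);print(d)
print(readout.get_obs())
E
```

```text
top [[516.41816679   0.         279.23962712]
 [  0.         516.41816679 209.82199636]
 [  0.           0.           1.        ]] [0.28840254 0.01070678 1.51947665] [-2.16444029  2.11773795 -0.17589123]
[ 0.15770592 -0.00504841 -0.98747438]
side [[505.29832276   0.         279.74241318]
 [  0.         505.29832276 207.85818346]
 [  0.           0.           1.        ]] [ 0.0479867  -0.66166463  0.77147479] [-2.1535067   0.69057825 -0.3108569 ]
[ 0.44026902  0.64365712 -0.62600873]
{'clock': 0.1, 'joint_pos': array([1.24800064e+00, 8.74245032e-02, 1.75215312e-01, 1.65980886e+00,
       2.01115105e-05, 1.57081219e+00]), 'qvel': array([-1.06972533e-03, -1.78327274e-03,  5.28275535e-03, -8.83180491e-04,
       -5.21256508e-05, -4.67709999e-04]), 'tau': array([ 1.54617661e-03, -5.21560442e+01,  4.65652514e+01,  1.58829661e-02,
        9.58375949e-05,  6.41176499e-07]), 'tcp_pos': array([0.17439929, 0.52139891, 0.23064428]), 'orientation': array([-5.04837568e-01, -3.10054538e+00,  1.88893248e-03]), 'force': array([ 1.02893602,  0.67180432, -0.30847215]), 'torque': array([ 0.02202444, -0.00573093,  0.01230061]), 'width': 0.9999435122802824}
```

View pics/top0.png

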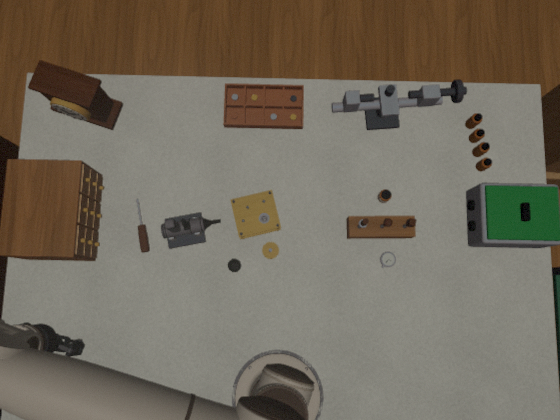

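View pics/side0.png

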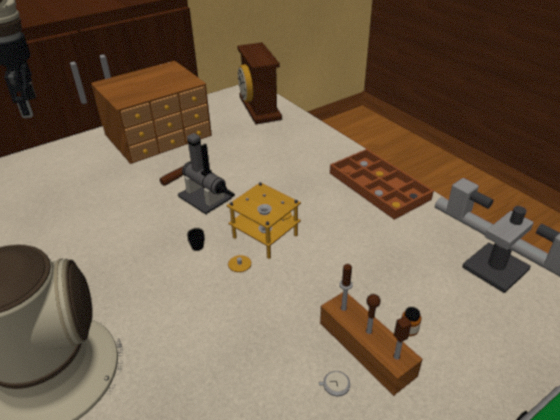

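The top view has world +x up and +y left. The duster is at about (185,228), the movement at (256,214) and the rack at (381,227). The rod, with its disc, stands in the left (+y) hole at about (363,224). I'll make one enlarged composite to get finer pixel positions.

Run:
```python
import cv2,numpy as np
t=cv2.imread('pics/top0.png');s=cv2.imread('pics/side0.png')
def c(im,u,v,w,h,k=5):
    o=cv2.resize(im[v:v+h,u:u+w],None,fx=k,fy=k,interpolation=cv2.INTER_CUBIC)
    for i in range(0,w,10):
        cv2.line(o,(i*k,0),(i*k,6 ),(0,0,255),1); cv2.putText(o,str(u+i),(i*k,14),0,.3,(255,0,0),1)
    for i in range(0,h,10):
        cv2.line(o,(0,i*k),(6,i*k),(0,0,255),1); cv2.putText(o,str(v+i),(8,i*k+4),0,.3,(255,0,0),1)
    return o
a=np.hstack([c(t,155,185,65,60,4),c(t,227,185,65,60,4),c(t,345,185,70,60,4)])
b=np.hstack([c(s,175,130,65,90,4)[:300],c(s,225,180,80,90,4)[:300,:280],c(s,330,260,65,90,4)[:300]])
b=np.hstack([b,np.zeros((300,max(0,a.shape[1]-b.shape[1]),3),np.uint8)])[:,:a.shape[1]]
cv2.imwrite('pics/z.png',np.vstack([a,b]))
```

```text
(no output)
```

View pics/z.png

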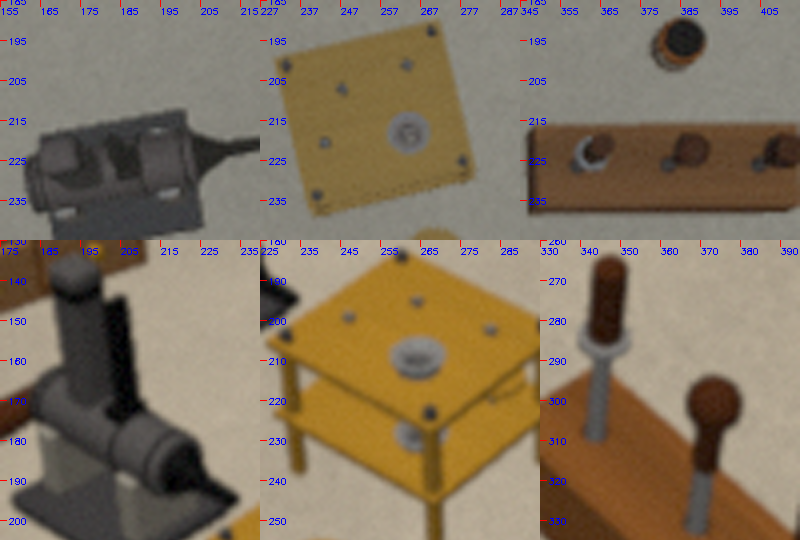

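```bash
cat >> h.py <<'E'
def tri(f,a,g,b):
    p,d=ray(f,*a);q,e=ray(g,*b);d/=np.linalg.norm(d);e/=np.linalg.norm(e)
    s,t=np.linalg.lstsq(np.c_[d,-e],q-p,rcond=None)[0]
    A,B=p+d*s,q+e*t; return (A+B)/2,np.linalg.norm(A-B)
E
python3 - <<'E'
from h import *
np.set_printoptions(precision=4,suppress=True)
f=grab('top');g=grab('side')
n=[at_z(f,u,v,.1)[:2] for u,v in((233.5,201.3),(269.8,193),(277.5,225.3),(241,234))]
print('nuts',n,np.mean(n,0)); 
d1=n[0]-n[1];d2=n[3]-n[2];print('yaw y',np.degrees(np.arctan2(*(d1+d2)[::-1]))-90, np.linalg.norm(d1),np.linalg.norm(n[0]-n[3]))
print('bush',at_z(f,264,218.5,.104),at_z(g,225+158/4,180+116/4,.104), tri(f,(264,218.5),g,(264.5,209)))
print('griptop',at_z(f,170,223.8,.175),at_z(g,193.8,139.5,.175))
print('grip corners',[at_z(f,u,v,.175)[:2] for u,v in((165,221),(174,219),(175,227),(166.5,228.5))])
print('trig',at_z(g,204.5,146,.165))
print('nozzle',at_z(f,220,220.7,.065),'back',at_z(f,164,230,.065))
print('rodtop',at_z(f,345+80/4,185+148/4,.158),at_z(g,330+70/4,260+20/4,.158))
print('disc',at_z(f,345+72/4,185+155/4,.114),at_z(g,330+65/4,260+103/4,.114))
print('rod at rack top',at_z(f,345+57/4,185+166/4,.052),at_z(g,330+55/4,260+202/4,.052))
print('rack corners',[at_z(f,345+a/4,185+b/4,.052)[:2] for a,b in((10,133),(10,208))])
E
```

```text
nuts [array([0.5368, 0.1336]), array([0.5626, 0.033 ]), array([0.472 , 0.0095]), array([0.4456, 0.1097])] [0.5043 0.0715]
yaw y 14.59056293915927 0.10391260184442064 0.09426353863508054
bush [0.4897 0.0472 0.104 ] [0.4929 0.0468 0.104 ] (array([0.4909, 0.0465, 0.1047]), np.float64(0.00307165005539776))
griptop [0.46   0.2913 0.175 ] [0.4566 0.2803 0.175 ]
grip corners [array([0.4672, 0.3048]), array([0.473 , 0.2816]), array([0.4519, 0.2778]), array([0.4475, 0.2998])]
trig [0.4698 0.2556 0.165 ]
nozzle [0.4861 0.173  0.065 ] back [0.456  0.3303 0.065 ]
rodtop [ 0.4785 -0.2232  0.158 ] [ 0.4861 -0.2212  0.158 ]
disc [ 0.4797 -0.2253  0.114 ] [ 0.4821 -0.2268  0.114 ]
rod at rack top [ 0.48   -0.2249  0.052 ] [ 0.4796 -0.229   0.052 ]
rack corners [array([ 0.5031, -0.1912]), array([ 0.449 , -0.1912])]
```

The bush from both views (0.4905, 0.047) matches the frame prediction from the nuts. The duster grip centre is near (0.460, 0.291) with a yaw of about 11.5°, and the rod is near (0.480, -0.225). Next I'm moving above the duster.

```bash
python3 -m pendant '[[-1,[29,-24,0],[0,0,3]],[-1,[29,-24,0],[0,0,3]],[-1,[29,-24,0],[0,0,3]],[-1,[29,-24,0],[0,0,3]],[-1,[29,-24,0],[0,0,3]]]'; python3 -m pendant '[[-1,[29,-24,0],[0,0,3]],[-1,[29,-24,0],[0,0,3]],[-1,[29,-24,0],[0,0,3]],[-1,[29,-24,0],[0,0,3]],[-1,[26,-21,0],[0,0,3]]]'; python3 -m pendant '[[-1,[0,0,0],[0,0,0]],[-1,[0,0,0],[0,0,0]]]'
cat >> h.py <<'E'
def st():
    o=readout.get_obs();M=R.from_rotvec(o['orientation']).as_matrix()
    a=np.degrees(np.arctan2(M[1,1],M[0,1]))
    print('t',round(o['clock'],2),'tcp',np.round(o['tcp_pos']*1000,1),'jaw',round(a,1),'z',np.round(M[:,2],3),'F',np.round(o['force'],1),'w',round(o['width']*85,1),'j',np.round(o['joint_pos'],2))
def crop(f,u,v,w,h,k,fn):
    im=f['pixels'][v:v+h,u:u+w,::-1]
    o=cv2.resize(im,None,fx=k,fy=k,interpolation=cv2.INTER_CUBIC)
    for i in range(0,w,10): cv2.putText(o,str(u+i),(i*k,10),0,.3,(255,0,0),1)
    for i in range(0,h,10): cv2.putText(o,str(v+i),(0,i*k+4),0,.3,(255,0,0),1)
    cv2.imwrite('pics/'+fn,o)
E
python3 - <<'E'
from h import *
st(); f=grab('side'); crop(f,160,60,100,150,4,'s1.png')
E
```

```text
clock: 0.62
tcp_pos: [0.3204, 0.4003, 0.2312]
orientation: [-0.091, -3.14, 0.0]
force: [0.8, 0.4, -0.1]
width: 1.002
clock: 1.03
tcp_pos: [0.4629, 0.2828, 0.2312]
orientation: [-0.318, 3.125, -0.0]
force: [0.9, 1.5, -0.2]
width: 1.002
clock: 1.2
tcp_pos: [0.4625, 0.2833, 0.2307]
orientation: [0.31, -3.125, 0.001]
force: [-0.4, 0.3, -0.4]
width: 1.003
t 1.2 tcp [462.5 283.3 230.7] jaw 101.3 z [-0.001 -0.    -1.   ] F [-0.4  0.3 -0.4] w 85.3 j [0.55 0.07 0.16 1.66 0.   0.35]
```

View pics/s1.png

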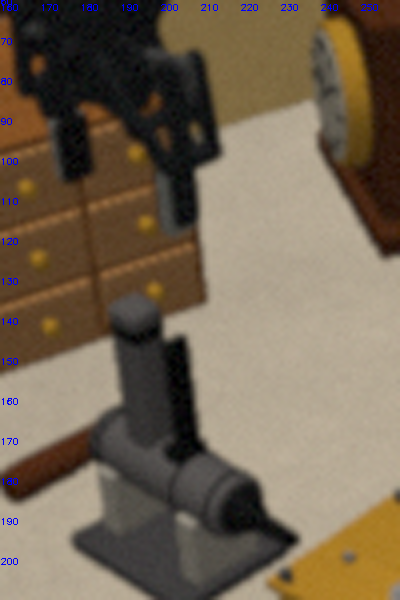

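The open fingers, with tips at about (178,104) and (202,117), straddle the grip top at (193,138) and the trigger at (204,146). I'm descending.

```bash
python3 -m pendant '[[-1,[0,0,-25],[0,0,0]],[-1,[0,0,-25],[0,0,0]],[-1,[0,0,-25],[0,0,0]],[-1,[0,0,-15],[0,0,0]],[-1,[0,0,-7],[0,0,0]]]'; python3 -m pendant '[[-1,[0,0,0],[0,0,0]]]'
python3 - <<'E'
from h import *
st(); f=grab('side'); crop(f,160,90,80,110,5,'s2.png')
E
```

```text
clock: 1.67
tcp_pos: [0.4596, 0.285, 0.1318]
orientation: [0.317, -3.123, 0.002]
force: [0.1, -0.0, -0.8]
width: 0.997
clock: 1.75
tcp_pos: [0.46, 0.285, 0.1329]
orientation: [0.317, -3.123, 0.001]
force: [0.9, 0.2, -0.3]
width: 0.998
t 1.75 tcp [460.  285.  132.9] jaw 101.6 z [-0.002 -0.001 -1.   ] F [ 0.9  0.2 -0.3] w 84.8 j [ 0.55  0.05 -0.05  1.47  0.    0.35]
```

View pics/s2.png

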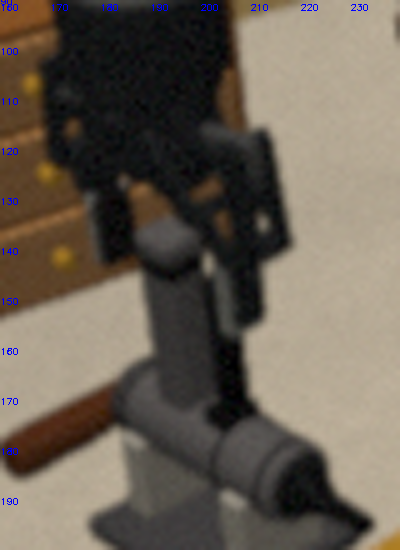

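The pads straddle the trigger (front finger tip at (206,155)) and the grip (back finger tip at (181,142)). I'm closing.

```bash
python3 -m pendant '[[-0.3,[0,0,0],[0,0,0]],[-0.2,[0,0,0],[0,0,0]],[-0.1,[0,0,0],[0,0,0]],[-0.1,[0,0,0],[0,0,0]]]';python3 -m pendant '[[0,[0,0,0],[0,0,0]],[0.05,[0,0,0],[0,0,0]],[0.1,[0,0,0],[0,0,0]],[0.1,[0,0,0],[0,0,0]]]'
python3 - <<'E'
from h import *
st()
E
```

```text
clock: 2.13
tcp_pos: [0.4621, 0.2843, 0.1359]
orientation: [-0.314, 3.124, -0.001]
force: [0.2, -4.5, 4.9]
width: 0.551
clock: 2.47
tcp_pos: [0.4615, 0.2878, 0.1369]
orientation: [-0.318, 3.123, 0.011]
force: [-7.2, 18.2, 9.5]
width: 0.463
t 2.47 tcp [461.5 287.8 136.9] jaw 101.6 z [ 0.002  0.007 -1.   ] F [-7.2 18.2  9.5] w 39.4 j [ 0.56  0.05 -0.04  1.47  0.    0.35]
```

The opening is 39 mm, which means fully squeezed. I'll hold it, then release.

```bash
python3 -m pendant '[[0.2,[0,1,0],[0,0,0]],[0.2,[0,0,0],[0,0,0]],[0.2,[0,0,0],[0,0,0]],[0.2,[0,0,0],[0,0,0]],[0.2,[0,0,0],[0,0,0]]]';python3 -c "
from h import *
st();f=grab('side'); crop(f,160,90,80,110,5,'s3.png')"
python3 -m pendant '[[-0.5,[0,0,0],[0,0,0]],[-1,[0,0,0],[0,0,0]],[-1,[0,0,0],[0,0,0]],[-1,[0,0,0],[0,0,0]],[-1,[0,0,0],[0,0,0]]]';python3 -c "
from h import *
st()"
```

```text
clock: 2.88
tcp_pos: [0.4615, 0.2879, 0.1369]
orientation: [-0.318, 3.123, 0.008]
force: [-6.5, 12.9, 10.8]
width: 0.461
t 2.88 tcp [461.5 287.9 136.9] jaw 101.6 z [ 0.002  0.005 -1.   ] F [-6.5 12.9 10.8] w 39.2 j [ 0.56  0.05 -0.04  1.47  0.    0.35]
clock: 3.35
tcp_pos: [0.4616, 0.2857, 0.1345]
orientation: [-0.315, 3.125, 0.001]
force: [1.1, -1.4, -0.4]
width: 1.004
t 3.35 tcp [461.6 285.7 134.5] jaw 101.5 z [ 0.  0. -1.] F [ 1.1 -1.4 -0.4] w 85.3 j [ 0.55  0.05 -0.05  1.47  0.    0.35]
```

View pics/s3.png

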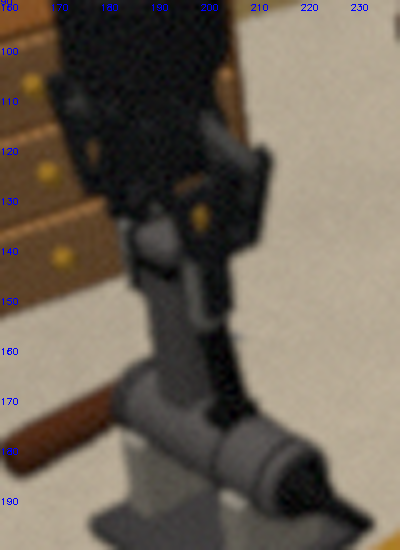

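The side picture shows the lever pressed in, with the finger at (200,153), and it has since been released. I'm lifting and going over the rod, turning the jaws to about 30°.

```bash
python3 -m pendant '[[-1,[0,0,25],[0,0,0]],[-1,[0,0,30],[0,0,0]],[-1,[0,0,30],[0,0,0]],[-1,[0,0,15],[0,0,0]],[-1,[1,-15,0],[0,0,-3]]]'; python3 -m pendant '[[-1,[1,-35,0],[0,0,-5]],[-1,[1,-38,0],[0,0,-5]],[-1,[1,-38,0],[0,0,-5]],[-1,[2,-38,0],[0,0,-5]],[-1,[2,-38,0],[0,0,-5]]]'; python3 -m pendant '[[-1,[2,-38,0],[0,0,-5]],[-1,[2,-38,0],[0,0,-5]],[-1,[2,-38,0],[0,0,-5]],[-1,[2,-38,0],[0,0,-5]],[-1,[1,-38,0],[0,0,-5]]]';  python3 -m pendant '[[-1,[1,-38,0],[0,0,-5]],[-1,[1,-38,0],[0,0,-5]],[-1,[1,-35,0],[0,0,-5]],[-1,[0,-8,0],[0,0,-3]],[-1,[0,0,0],[0,0,0]]]'
python3 - <<'E'
from h import *
st(); f=grab('side'); crop(f,295,170,110,170,3,'r1.png')
g=grab('top'); crop(g,320,170,90,90,3,'r1t.png')
a=cv2.imread('pics/r1.png');b=cv2.imread('pics/r1t.png')
c=np.zeros((510,600,3),np.uint8);c[:,:330]=a;c[:270,330:]=b;cv2.imwrite('pics/r2.png',c)
o=readout.get_obs();print(proj(f,o['tcp_pos']),proj(g,o['tcp_pos']))
E
```

```text
clock: 3.77
tcp_pos: [0.4634, 0.2725, 0.2383]
orientation: [-0.236, 3.128, 0.005]
force: [1.0, 0.8, 0.5]
width: 1.002
clock: 4.18
tcp_pos: [0.4692, 0.0821, 0.2346]
orientation: [0.456, 3.108, 0.001]
force: [0.9, 0.3, 0.7]
width: 0.997
clock: 4.6
tcp_pos: [0.4783, -0.1083, 0.2346]
orientation: [1.119, 2.935, 0.001]
force: [0.3, 0.3, -0.1]
width: 1.002
clock: 5.02
tcp_pos: [0.4812, -0.2278, 0.2338]
orientation: [-1.567, -2.722, 0.0]
force: [-0.0, 1.1, 1.2]
width: 1.002
t 5.02 tcp [ 481.2 -227.8  233.8] jaw 30.2 z [-0.  0. -1.] F [-0.   1.1  1.2] w 85.1 j [-0.44  0.05  0.14  1.66 -0.    0.6 ]
[350.21720075 233.79180663] [371.02361966 216.82527207]
```

View pics/r2.png

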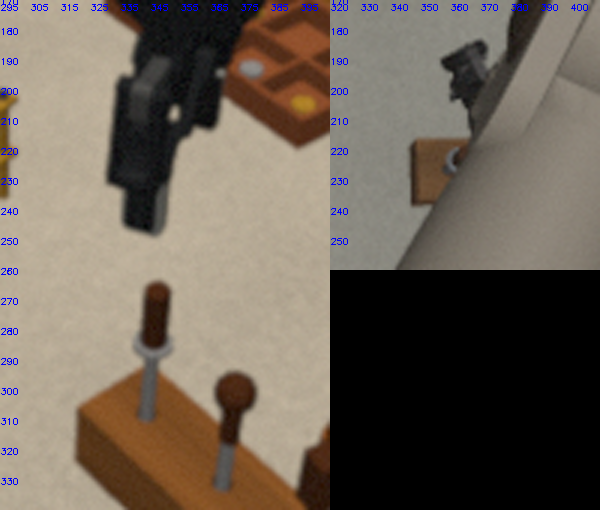

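The fingers are above the rod, with the handle at about (346,275) and the disc at (345,287). The ball tool stays clear. I'm descending with a small +y correction, then gripping.

```bash
python3 -m pendant '[[-1,[0,4,-30],[0,0,0]],[-1,[0,0,-30],[0,0,0]],[-1,[0,0,-25],[0,0,0]],[-1,[0,0,-20],[0,0,0]],[-1,[0,0,-6],[0,0,0]]]'; python3 -m pendant '[[-0.4,[0,0,0],[0,0,0]],[0,[0,0,0],[0,0,0]],[0.2,[0,0,0],[0,0,0]]]'
python3 - <<'E'
from h import *
st(); f=grab('side'); crop(f,305,210,100,130,4,'g1.png')
E
```

```text
clock: 5.53
tcp_pos: [0.4804, -0.2194, 0.1202]
orientation: [-1.552, -2.727, 0.0]
force: [-0.5, 0.2, -0.7]
width: 1.0
clock: 5.78
tcp_pos: [0.4823, -0.2213, 0.1252]
orientation: [1.556, 2.726, 0.0]
force: [-0.4, 0.3, -0.7]
width: 0.602
t 5.78 tcp [ 482.3 -221.3  125.2] jaw 30.6 z [ 0.002 -0.001 -1.   ] F [-0.4  0.3 -0.7] w 51.2 j [-0.43  0.02 -0.09  1.45  0.    0.61]
```

View pics/g1.png

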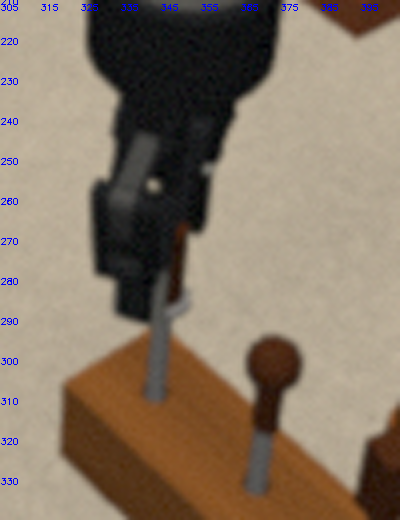

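The near finger at (340,280) covers part of the handle, and the rod lies between the pads. I'm closing.

```bash
python3 -m pendant '[[0.4,[0,0,-2],[0,0,0]],[0.6,[0,0,0],[0,0,0]],[1,[0,0,0],[0,0,0]],[1,[0,0,0],[0,0,0]],[1,[0,0,0],[0,0,0]]]';python3 -m pendant '[[1,[0,0,0],[0,0,0]],[1,[0,0,0],[0,0,0]]]'; python3 -c "
from h import *
st()"
```

```text
clock: 6.25
tcp_pos: [0.4818, -0.2215, 0.1217]
orientation: [1.558, 2.727, 0.001]
force: [1.0, 0.4, 3.1]
width: 0.17
clock: 6.42
tcp_pos: [0.4818, -0.2215, 0.1217]
orientation: [1.558, 2.727, 0.0]
force: [2.0, 1.5, 3.6]
width: 0.169
t 6.42 tcp [ 481.8 -221.5  121.7] jaw 30.5 z [ 0.001 -0.    -1.   ] F [2.  1.5 3.6] w 14.3 j [-0.43  0.03 -0.1   1.44  0.    0.61]
```

```bash
python3 -m pendant '[[1,[0,0,10],[0,0,0]],[1,[0,0,20],[0,0,0]],[1,[0,0,25],[0,0,0]],[1,[0,0,30],[0,0,0]],[1,[0,0,30],[0,0,0]]]';python3 -m pendant '[[1,[0,0,15],[0,0,0]],[1,[1,20,0],[0,0,0]],[1,[1,30,0],[0,0,0]],[1,[1,30,0],[0,0,0]],[1,[1,30,0],[0,0,0]]]';python3 -m pendant '[[1,[1,30,0],[0,0,0]],[1,[1,30,0],[0,0,0]],[1,[1,30,0],[0,0,0]],[1,[1,30,0],[0,0,0]],[1,[1,20,0],[0,0,0]]]';python3 -m pendant '[[1,[0,15,0],[0,0,0]],[1,[0,3,0],[0,0,0]],[1,[0,0,0],[0,0,0]],[1,[0,0,0],[0,0,0]],[1,[0,0,0],[0,0,0]]]'
python3 - <<'E'
from h import *
st(); f=grab('side','i1s_raw.png'); crop(f,225,120,80,140,4,'a.png')
g=grab('top','i1t_raw.png'); crop(g,220,170,90,90,5,'b.png')
a=cv2.imread('pics/a.png');b=cv2.imread('pics/b.png')
c=np.zeros((560,770,3),np.uint8);c[:,:320]=a;c[:450,320:]=b;cv2.imwrite('pics/i1.png',c)
E
```

```text
clock: 6.83
tcp_pos: [0.4807, -0.2213, 0.2375]
orientation: [-1.558, -2.726, 0.001]
force: [1.3, -0.6, -0.1]
width: 0.172
clock: 7.25
tcp_pos: [0.4849, -0.1106, 0.2515]
orientation: [-1.56, -2.726, 0.001]
force: [0.5, 0.1, -0.4]
width: 0.17
clock: 7.67
tcp_pos: [0.4899, 0.0306, 0.2516]
orientation: [-1.557, -2.728, 0.001]
force: [-0.3, -1.0, 0.0]
width: 0.167
clock: 8.08
tcp_pos: [0.4904, 0.0457, 0.2513]
orientation: [-1.56, -2.727, 0.001]
force: [-0.2, 0.4, -1.0]
width: 0.166
t 8.08 tcp [490.4  45.7 251.3] jaw 30.5 z [-0. -0. -1.] F [-0.2  0.4 -1. ] w 14.1 j [ 0.09 -0.04  0.08  1.7  -0.    1.13]
```

View pics/i1.png

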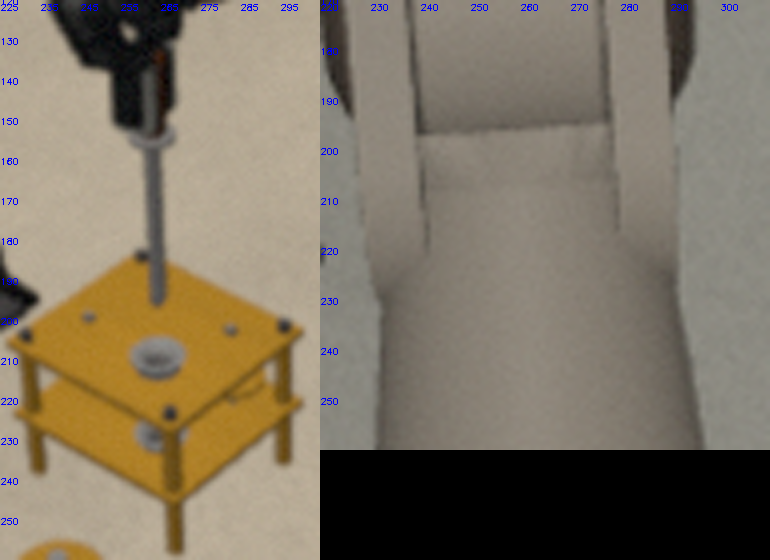

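The disc is at about (263,153), the tip at (264,195) and the upper bush mouth at (264.5,209). The arm hides the top view. I'll fit the shaft axis to sub-pixel level in the side view and solve for the lean. The flat pads constrain lean along the jaw axis, so only lean about that axis is free.

```bash
cat > lean.py <<'E'
from h import *
from scipy.optimize import least_squares
np.set_printoptions(precision=4,suppress=True)
def axis(g,r0,r1,uc,hw=9):
    im=g['pixels'].astype(float).mean(2);P=[]
    for v in range(r0,r1):
        row=im[v,uc-hw:uc+hw+1];bg=np.median(np.r_[row[:4],row[-4:]]);w=np.clip(bg-row-15,0,None)
        P.append((v,(w*np.arange(uc-hw,uc+hw+1)).sum()/w.sum()))
    P=np.array(P);c=np.polyfit(P[:,0],P[:,1],1);return c,np.std(P[:,1]-np.polyval(c,P[:,0]))
def solve(g,c,tipv,rows,slip=None):
    o=readout.get_obs();M=R.from_rotvec(o['orientation']).as_matrix();G=o['tcp_pos']-.019*M[:,2]
    ya,xa=M[:,1],M[:,0]
    def model(p):
        ax=R.from_rotvec(p[0]*ya).apply(-M[:,2]);G2=G+p[2]*xa
        return G2,ax,G2-ax*p[1]
    def res(p):
        G2,ax,t=model(p);r=[]
        for s in(.01,.05,.085):
            u,v=proj(g,t+ax*s);r.append((u-np.polyval(c,v)))
        r.append((proj(g,t)[1]-tipv)*.3);r.append(p[2]*300);return r
    s=least_squares(res,[0,.126,0],x_scale=[.01,.01,.001]);G2,ax,t=model(s.x)
    print('lean deg',np.degrees(s.x[0]),'len',s.x[1],'off',s.x[2],'tip',t,'axis',ax,'res',s.fun,'jaw',ya);return t,ax
E
python3 - <<'E'
from lean import *
g=grab('side')
c,e=axis(g,157,180,264);print(c,e,np.polyval(c,[153,195,209]))
t,ax=solve(g,c,196.0,None)
print('proj bush est',proj(g,[.4905,.047,.104]),'lower',proj(g,[.4905,.047,.05]),'tcp vertical', proj(g,t))
print('bush from side mouth px', at_z(g,264.5,208.5,.104))
E
```

```text
[  0.0411 256.2342] 0.05861808401779919 [262.5209 264.2467 264.8219]
lean deg -0.8364161923496394 len 0.12925425480624672 off -0.0013802063320125623 tip [0.4921 0.043  0.1411] axis [-0.0073  0.0127  0.9999] res [ 0.2143 -0.0981 -0.3842  0.0203 -0.4141] jaw [ 0.8622  0.5065 -0.0002]
proj bush est [263.5079 209.3775] lower [264.4147 228.6936] tcp vertical [264.5806 196.0677]
bush from side mouth px [0.4938 0.0482 0.104 ]
```

The axis is nearly vertical (under 1° lean). Laterally the rod is about 0.8 mm off the bush, which the flare will absorb. I'm correcting slightly and lowering in steps, watching force.

```bash
python3 -m pendant '[[1,[-1,1.5,-10],[0,0,0]],[1,[0,0,-15],[0,0,0]],[1,[0,0,-8],[0,0,0]],[1,[0,0,0],[0,0,0]]]'; python3 -m pendant '[[1,[0,0,-5],[0,0,0]],[1,[0,0,-4],[0,0,0]],[1,[0,0,-4],[0,0,0]],[1,[0,0,0],[0,0,0]]]';python3 -c "
from h import *
st()"
```

```text
clock: 8.57
tcp_pos: [0.4888, 0.0476, 0.2165]
orientation: [-1.558, -2.725, 0.003]
force: [0.1, -0.7, -0.6]
width: 0.164
clock: 8.9
tcp_pos: [0.4897, 0.0483, 0.205]
orientation: [-1.559, -2.728, -0.001]
force: [1.4, 1.9, -1.7]
width: 0.17
t 8.9 tcp [489.7  48.3 205. ] jaw 30.5 z [ 0.     0.001 -1.   ] F [ 1.4  1.9 -1.7] w 14.4 j [ 0.1  -0.06 -0.02  1.61  0.    1.14]
```

```bash
python3 -m pendant '[[1,[0,0,-4],[0,0,0]],[1,[0,0,-4],[0,0,0]],[1,[0,0,-4],[0,0,0]],[1,[0,0,-4],[0,0,0]],[1,[0,0,0],[0,0,0]]]';python3 -c "
from h import *
st();f=grab('side'); crop(f,225,120,80,140,4,'i2.png')"
```

```text
clock: 9.32
tcp_pos: [0.4896, 0.0484, 0.1885]
orientation: [-1.558, -2.728, -0.001]
force: [3.6, 4.0, -3.0]
width: 0.169
t 9.32 tcp [489.6  48.4 188.5] jaw 30.5 z [ 0.     0.001 -1.   ] F [ 3.6  4.  -3. ] w 14.4 j [ 0.1  -0.06 -0.06  1.58  0.    1.14]
```

View pics/i2.png

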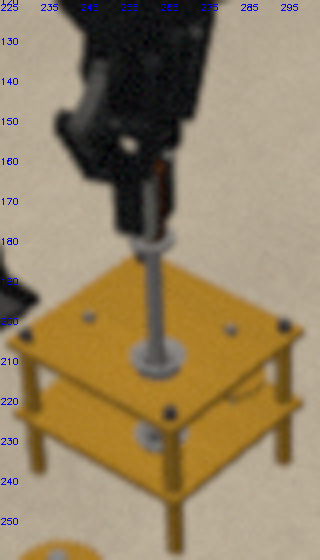

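The shaft has entered the upper bush at (264,206). The sideways force points to +x +y, so I'm easing that way and continuing down.

```bash
python3 -m pendant '[[1,[1,1,0],[0,0,0]],[1,[0,0,-4],[0,0,0]],[1,[0,0,-4],[0,0,0]],[1,[0,0,-4],[0,0,0]],[1,[0,0,0],[0,0,0]]]';python3 -m pendant '[[1,[0,0,-4],[0,0,0]],[1,[0,0,-4],[0,0,0]],[1,[0,0,-4],[0,0,0]],[1,[0,0,0],[0,0,0]]]'
```

```text
clock: 9.78
tcp_pos: [0.4902, 0.0491, 0.1761]
orientation: [-1.558, -2.727, 0.001]
force: [1.4, 3.5, -3.5]
width: 0.172
clock: 10.12
tcp_pos: [0.4903, 0.0491, 0.1643]
orientation: [-1.558, -2.727, 0.001]
force: [2.6, 3.1, -3.3]
width: 0.172
```

```bash
python3 -m pendant '[[1,[0.5,1,0],[0,0,0]],[1,[0,0,-3],[0,0,0]],[1,[0,0,-3],[0,0,0]],[1,[0,0,-3],[0,0,0]],[1,[0,0,0],[0,0,0]]]';python3 -m pendant '[[1,[0,0,-3],[0,0,0]],[1,[0,0,-3],[0,0,0]],[1,[0,0,-3],[0,0,0]],[1,[0,0,0],[0,0,0]]]'
```

```text
clock: 10.53
tcp_pos: [0.4906, 0.0499, 0.1554]
orientation: [-1.558, -2.727, 0.002]
force: [0.6, -0.7, -0.6]
width: 0.168
clock: 10.87
tcp_pos: [0.4907, 0.0501, 0.1465]
orientation: [-1.558, -2.727, 0.001]
force: [-0.2, -0.6, -0.9]
width: 0.171
```

Forces are now near zero, so I'm continuing to a tip height of about 20 mm.

```bash
python3 -m pendant '[[1,[0,0,-4],[0,0,0]],[1,[0,0,-4],[0,0,0]],[1,[0,0,-4],[0,0,0]],[1,[0,0,-4],[0,0,0]],[1,[0,0,0],[0,0,0]]]';python3 -m pendant '[[1,[0,0,0],[0,0,0]],[1,[0,0,0],[0,0,0]],[1,[0,0,0],[0,0,0]]]';python3 -c "
from h import *
st();f=grab('side'); crop(f,225,140,80,120,5,'i3.png')
for z in(.1,.104,.12,.02,.036):print(z,proj(f,[.4905,.047,z]))"
```

```text
clock: 11.28
tcp_pos: [0.4906, 0.05, 0.1302]
orientation: [-1.558, -2.727, 0.001]
force: [0.6, 1.2, 0.7]
width: 0.175
clock: 11.53
tcp_pos: [0.4911, 0.0501, 0.1315]
orientation: [1.559, 2.727, 0.0]
force: [0.1, 0.3, 0.1]
width: 0.171
t 11.53 tcp [491.1  50.1 131.5] jaw 30.5 z [ 0.  0. -1.] F [0.1 0.3 0.1] w 14.6 j [ 0.1  -0.06 -0.17  1.47 -0.    1.14]
0.1 [263.57702321 210.8499482 ]
0.104 [263.50790196 209.37754499]
0.12 [263.22816508 203.4186612 ]
0.02 [264.89495137 238.92411823]
0.036 [264.6408193  233.51066166]
```

View pics/i3.png

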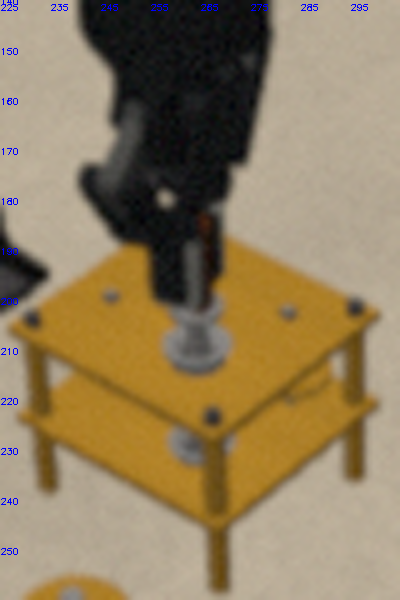

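The disc sits at about (264,202), which is z ≈ 0.12 and clear above the bush rim at (264,209). The fingers still hold the handle, and forces are near zero after a descent of about 120 mm. I'm handing in.

```bash
python3 -c "
from h import *
st();bot.close_job()"
```

```text
t 11.58 tcp [491.1  50.1 131.5] jaw 30.5 z [ 0.  0. -1.] F [-0.  -0.1 -0.8] w 14.1 j [ 0.1  -0.06 -0.17  1.47 -0.    1.14]
the job is handed in; nothing more can be done
```

The job is handed in at 11.6 s of the 54 s allowed. The trigger was squeezed and released, and the rod is held threaded through both bushes. No verdict was reported.

- **Trigger:** the gripper closed on the lever and grip to a 39 mm opening, which means fully squeezed. I held it for about 0.5 s, the side picture showed the lever pressed in, and then I released it. I inferred the spring-back from the fully opened jaws and did not measure the lever angle afterwards.
- **Rod:** I took it from the +y hole and lowered it through both bushes. Sideways force peaked at about 5 N.
- **Last checks:**
  - The jaws hold the handle, reading about 14 mm on the 16 mm handle. I did not read the grip force itself.
  - The force on the tool is about 0 to 1 N.
  - The tip is calculated at about 21 mm above the bench and the disc at about 121 mm. The picture agrees with the disc height.
  - Lean was under 1° when measured before insertion.
- **Not seen directly:** the tip was hidden behind the lower plate and a pillar in the last picture. I take it to be through the lower bush because it went down past it without resistance and the rod had not slipped in the grip.
- **Disagreement:** my camera estimate of the bush position (0.4905, 0.047) differs from the final tool position (0.491, 0.050) by about 3 mm in y. Calibration error and rod lean could account for that.

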